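# Lock the strap jig's stop carriage with the ball-lock pin

### The arm

A 7-joint arm with a two-finger parallel gripper is mounted at the origin on the work surface; the furniture and walls round the work are solid. World frame = base frame: x ahead of the robot, y to its left, z up, the work surface at z = 0. Lengths are in m, angles in degrees, forces in N, time in s.
With the tool pointing down it reaches from about 0.35 to 0.9 m from the base axis. Payload 19.9 kg.
Tool frame: the origin (TCP) lies midway between the tips of the shut fingers; the grasp point (between the pads) lies 19 mm behind it; z points along the fingers, y is the direction in which the jaws open and shut (so a half turn about z gives the same grasp; the last joint's range is limited). The gripper opens to 94 mm and grips with 3 to 60 N. Pads are 16 mm wide; open, the fingers measure 119 mm over their backs; the gripper's body (75 mm by 177 mm) begins 78 mm behind the grasp point.
Start: joints at [65.69, 23.915, -0.59, 92.452, 0.269, 63.638, -3.037], TCP at [0.233, -0.58, 0.205] pointing down, gripper open.
Joint ranges: [-161.28, 161.28], [-22.2, 115.67], [-73.04, 71.86], [3.21, 147.25], [-68.34, 248.33], [10.77, 114.83], [-161.83, 161.83]. Speed limits (degrees/s): [108.29, 108.29, 136.94, 136.94, 172.46, 172.46, 172.46].

### API

Orientations are given as a 3x3 rotation matrix whose columns are the frame's x, y, z axes.
In Python, from bench import read_state, grab_frame, finish_job, search_frame, silhouettes, tip_of gives the robot as it stands. The module is installed in compiled form; this text tells all that it offers.
- The arm moves only by the tool play_rows, never from a script. Its arguments are lists of equal length, an entry for each row: "claw": the opening, from 0 (shut) to 1 (fully open); "slide": the shift along the tool's x, y, z in m, a list of three; "turn": the turn, a rotation vector about the tool's x, y, z in degrees, a list of three. A call has 1 to 8 rows; each row shifts and turns the commanded pose from where the row before left it, along the tool's axes as they then stand; what a row does not reach is not made up. A row lasts 1/8 s, in which the tool goes at most 62.5 mm and 10.7 degrees, less where a joint would pass 70% of its speed; a pose out of reach is approached as far as the arm can. A call is refused whole if a number of a shift passes 0.0625 or a number of a turn 10.7, either way. A call with a gripper value outside its range is refused whole. The fingers move at their own pace and stop on an object; "squeeze" is the grip in N (left out, the last holds). Time passes only in rows, so rows that do not move let the fingers close. It gives the time, the measured TCP pose, the force and the opening at its end, in the units of the state.
- read_state(): the state, without advancing time (a new reading comes with each control period).
- grab_frame(name): name is "scene" or "top"; returns a dict with "color" (420x560x3 uint8, blue, green, red), "depth" (420x560 float32, m along the optical axis (not along the pixel's ray), 0 where there is no reading), "camera_matrix" (3x3 intrinsics, pixels), "rvec" (rotation vector, rad) and "tvec" (3), from world to camera coordinates, as OpenCV has them. Camera axes: x right, y down, z forward; pixel columns grow to the right and rows downward; lengths in m; the calibration is good to about 2 mm. A picture is of the moment at which its call begins.
- finish_job(): hands the job in, once; it reports no verdict.
Trained networks look in a picture, given as the dict that the camera call returned (one of the last four; its "shot" number tells which), for a name from the list of things; names that differ only in an ending like _2 or _b are one class to them, and where a whole thing is asked for, a point or a joint stands for the part that bears it (a point fixed in the world has none). Each returns a list of dicts, best first, with "conf" (0 to 1); they miss things now and then, are a little off and sometimes report something else, mostly with a low value. They report only what shows in the picture. A call takes as long as a camera call. They do not tell look-alikes from the thing itself.
- search_frame(picture, label): "xyz" ([x, y, z] in m, in the coordinates of the camera as it stood for that picture, good to about 4 mm: the middle of the surface that is visible of it).
- silhouettes(picture, label): "mask" (420x560 bool, what is visible of it).
- tip_of(picture, label): "xyz" ([x, y, z] in m, in the coordinates of the camera as it stood for that picture, good to about 4 mm: a listed point, or the origin of a listed thing).
The state is a dict: "time": time; "qpos": joint angles; "dq": joint speeds; "effort": joint torques, N m; "tool_pos": TCP position; "orientation": TCP orientation; "force": force on the tool from outside, world axes, zero at the start; "torque": the same for the moment, N m; "grip_width": finger opening in m.
Only numpy, scipy, OpenCV 4.12 (cv2) and the standard library are available. Lean on these libraries where they do the work, as an engineer would, in place of code of your own. Each camera call takes 0.05 s, during which the arm holds its last target. There are 200 camera calls.

### The job

Take the ball-lock pin out of its wooden stand by squeezing its side button, put it down through the bore of the jig's stop carriage and, keeping the button squeezed and leaning only lightly, slide the carriage with the pin towards the bare end of the channel until the nose drops into the hidden hole of the index bar underneath. Push the pin fully home, collar flat on the carriage, then let go so that the button springs out and the balls lock under the bar; force nothing and leave the other things alone.

Things in the scene. Friction and masses are not known exactly. Their poses are not given: they have to be found in the camera images.
- jig: Strap-length jig fixed to the bench: aluminium base 122 x 240 mm with a channel 64 mm wide along its y axis between two dark end blocks (tops at 50 mm). Origin: on the channel's centre line, half-way along, at bench height; x, y level, z up. The base reaches 86 mm to -x (strap lane with stop finger) and 36 mm to +x.
- carriage_bore (a point): Centre of the bore's mouth on top of the stop carriage, 60 mm above the bench; axes as the jig's. The carriage is a flat dark steel plate 68 x 114 x 16 mm lying on the channel, directly over the index bar, reaching 34 mm to +y and 80 mm to -y of the bore; bore round, 14 mm, straight through. It slides only along the jig's y axis, against about 1.5 N of friction.
- carriage (a joint): Travel of the carriage along the jig's -y direction from its +y end, in m, 0 to 0.052; 0 to 0.008 at the start.
- index_bar_top (a point): Middle of the channel at the height of the top face of the index bar, 44 mm above the bench. Hidden steel bar, 10 mm thick, free space below; on springs: yields up to 3 mm downwards from about 6 N, 2.5 N/mm, then hard. Its one round 13.4 mm through hole on the centre line has no reading: it lies 10 to 48 mm further along the jig's -y than the carriage bore at the start.
- pin: Ball-lock pin, about 0.1 kg, upright in the stand at the start. Origin: centre of the collar's underside (the seat); z up along the pin. Below: steel shank 12 mm thick, 42 mm long, the last 6 mm tapering to 8 mm; two balls 31 mm below the seat at +x and -x, 18 mm across when out. Above: collar 28 mm wide, 5 mm thick, its lower 2 mm a springy washer (5 N/mm), then a square black handle 22 x 22 mm, 5 to 50 mm above the seat, with a 3 mm cap.
- pin_grip (a point): Handle's centre at the button's height, 27 mm above the seat; axes as the pin's. The steel button, 14 mm wide, 22 mm high, stands 4 mm out of the +y face. Squeezing the handle between its +y and -y faces with well over 8 N (20 to 40 N is fine) presses it flush and draws both balls into the shank; a squeeze across x does not press it.
- pin_tip (a point): Centre of the pin's nose, 42 mm below the seat.
- pin_button (a joint): Button travel in m: 0 out, 0.004 pressed flush. Spring about 3 N at the start, 6.5 N when flush.
- ball_1 (a joint): Inward travel in m of the ball on the pin's +x side: 0 fully out (locked), 0.0032 drawn in.
- ball_2 (a joint): The same for the ball on the -x side.
- pin_stand: Fixed beech block 64 x 64 mm, 50 mm high, on an 80 mm foot, with a wide vertical hole (20 mm) in which the pin stands, its collar on the top face. Origin: centre of the underside.
- beeswax: Bystander: yellow block of beeswax 38 x 55 x 22 mm, origin under its centre.
- buckle: Bystander: brass buckle 43 x 54 x 10 mm lying flat, origin under its centre.
- sanding_block: Bystander: sanding block 35 x 86 x 27 mm, origin under its centre.
Not all that is in view belongs to the job. What is meant by the pin is not purple, and is the smaller of those in its own colour.

How it is judged (in metres and radians):
On the way, in this order (a step that is already met when the one before it is completed fails the run):
1. the pin's nose is in the carriage bore with the button squeezed (z of pin_tip in the frame of carriage_bore below -0.006 m and horizontal distance between pin_tip and carriage_bore below 0.006 m and value of joint pin_button above 0.003 m), for 0.1 s.
2. the nose has dropped at least 8 mm into the index bar's hole, button still squeezed (z of pin_tip in the frame of carriage_bore below -0.024 m and horizontal distance between pin_tip and carriage_bore below 0.006 m and value of joint pin_button above 0.003 m), for 0.1 s.
At the end, for the whole second after the job is handed in: The pin stands in the carriage bore through the index bar with its collar on the carriage (within 2 mm; centred within 4 mm; upright within 0.08 rad), the button and both balls are out to within 1 mm, and the pin is at rest and released (z of pin in the frame of carriage_bore below 0.002 m and horizontal distance between pin and carriage_bore below 0.004 m and angle between pin's own z axis and vertical below 0.08 rad and value of joint each of pin_button, ball_1, ball_2 below 0.001 m and linear speed of pin below 0.01 m/s); the robot touches nothing.
It fails at once if pin and jig pressed on one another with more than 30 N (contact force between pin and jig above 30 N).
It fails at once if the fingers or the arm press on the jig with more than 30 N (contact force between any of the arm, the fingers and jig above 30 N).
It fails at once if the beeswax, the buckle or the sanding block is moved more than 30 mm (distance of any of beeswax, buckle, sanding_block from where it was at the start of the episode above 0.03 m).
It also fails if it takes over 72 s, if anything falls off the work surface, if the arm or the gripper's body presses on something with over 40 N, if the wrist force passes 120 N, or if a joint passes its speed limit or range.

## Working session

There is one attempt and no reset: what is moved stays moved. The work goes in short steps, Python scripts to look and compute and a tool call to move; the robot and the scene stay as the last step left them, time stands still between calls to the robot, and variables do not carry over. Pictures are saved under pics/ and viewed, about 8 in all and at most 12, crops included, and the job is handed in when it is done.

Besides the shell and the picture viewer there is one more tool, called after "Call:" by a JSON object that holds its "method" and its "body". play_rows: Moves the arm, as the interface text tells. Its arguments: {"type":"object","properties":{"claw":{"type":"array"},"slide":{"type":"array"},"turn":{"type":"array"},"squeeze":{"type":"number"}},"required":["claw","slide","turn"]}

```bash
mkdir -p pics
cat > h.py <<'E'
import numpy as np, cv2
from bench import *
def w(p,x):
    R=cv2.Rodrigues(np.array(p["rvec"],float))[0]; return R.T@(np.array(x,float).ravel()-np.array(p["tvec"],float).ravel())
def px(p,X):
    return cv2.projectPoints(np.array(X,float).reshape(1,3),np.array(p["rvec"],float),np.array(p["tvec"],float),np.array(p["camera_matrix"],float),None)[0].ravel()
def cloud(p):
    d=p["depth"];K=np.array(p["camera_matrix"]);v,u=np.mgrid[:d.shape[0],:d.shape[1]]
    c=np.stack([(u-K[0,2])/K[0,0]*d,(v-K[1,2])/K[1,1]*d,d],-1)
    R=cv2.Rodrigues(np.array(p["rvec"],float))[0]; W=(c-np.array(p["tvec"]).ravel())@R; W[d==0]=np.nan; return W
E
python3 - <<'E'
from h import *
s=read_state();print(s["time"],s["tool_pos"],s["orientation"],s["force"],s["grip_width"])
ims=[]
for n in("scene","top"):
    p=grab_frame(n); cv2.imwrite(f"pics/{n}0.png",p["color"]); print(n,w(p,[0,0,0]))
    for l in("jig","carriage_bore","index_bar_top","pin","pin_grip","pin_tip","pin_stand","beeswax","buckle","sanding_block"):
        for r in tip_of(p,l)[:4]:
            X=w(p,r["xyz"]);print(l,round(r["conf"],2),X.round(4),px(p,X).round())
E
```

```text
0.0 [ 0.23329537 -0.5794139   0.2048363 ] [[ 9.27602868e-01  3.73567407e-01 -5.58354046e-04]
 [ 3.73567808e-01 -9.27602231e-01  1.09258605e-03]
 [-1.09775922e-04 -1.22206905e-03 -9.99999247e-01]] [ 0.054498   -0.16623207 -0.84379505] 0.09372923662288728
scene [-0.00183571  0.31963138  0.59684505]
jig 0.92 [ 0.5558 -0.0977 -0.0016] [248. 260.]
carriage_bore 0.82 [ 0.5563 -0.0468  0.0559] [226. 249.]
pin 0.77 [ 0.6026 -0.3361  0.0399] [311. 191.]
pin 0.7 [ 0.6034 -0.4073  0.0591] [331. 173.]
pin 0.56 [ 0.5131 -0.3481  0.0499] [344. 200.]
pin 0.21 [ 0.5564 -0.0458  0.0582] [225. 248.]
pin_grip 0.81 [ 0.6008 -0.4092  0.0899] [333. 162.]
pin_grip 0.81 [ 0.5996 -0.3392  0.0698] [314. 180.]
pin_grip 0.6 [ 0.512  -0.345   0.0795] [344. 189.]
pin_grip 0.18 [ 0.3617 -0.0078  0.004 ] [281. 336.]
pin_tip 0.81 [ 0.6022 -0.4064  0.0026] [330. 193.]
pin_tip 0.52 [ 0.5959 -0.3358 -0.0023] [313. 207.]
pin_stand 0.69 [ 5.151e-01 -3.481e-01 -4.000e-04] [342. 218.]
pin_stand 0.18 [ 0.5141 -0.349   0.0822] [345. 187.]
beeswax 0.86 [ 0.3615 -0.0102  0.0028] [282. 336.]
buckle 0.58 [ 0.7334 -0.0278 -0.0016
[... 249 characters left out ...]
9] [202. 200.]
index_bar_top 0.72 [ 0.5512 -0.0952  0.0424] [227. 204.]
pin 0.61 [ 0.6047 -0.4086  0.0513] [381. 176.]
pin 0.56 [ 0.5978 -0.3346  0.0472] [344. 180.]
pin_grip 0.68 [ 0.6028 -0.4095  0.0895] [386. 173.]
pin_grip 0.56 [ 0.5985 -0.3412  0.0707] [349. 177.]
pin_grip 0.54 [ 0.5145 -0.3512  0.0736] [356. 219.]
pin_tip 0.74 [ 0.6007 -0.4063 -0.0019] [375. 184.]
pin_tip 0.63 [ 6.016e-01 -3.363e-01  4.000e-04] [342. 183.]
pin_stand 0.83 [ 0.5164 -0.3476 -0.0023] [348. 223.]
beeswax 0.85 [ 0.3664 -0.0102 -0.0019] [187. 296.]
buckle 0.74 [ 0.7298 -0.0291 -0.0054] [201. 128.]
sanding_block 0.93 [ 0.6906 -0.3344 -0.0029] [340. 144.]
sanding_block 0.23 [ 0.517  -0.3458  0.0009] [348. 222.]
```

View pics/scene0.png

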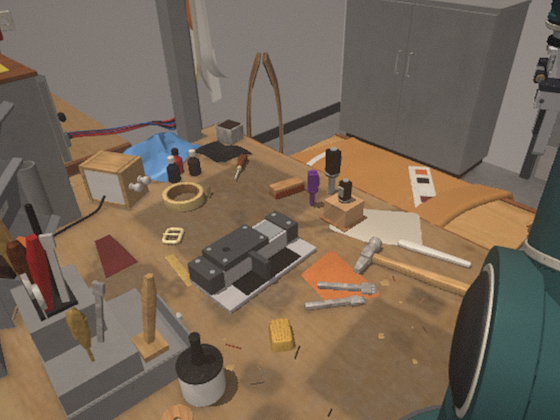

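View pics/top0.png

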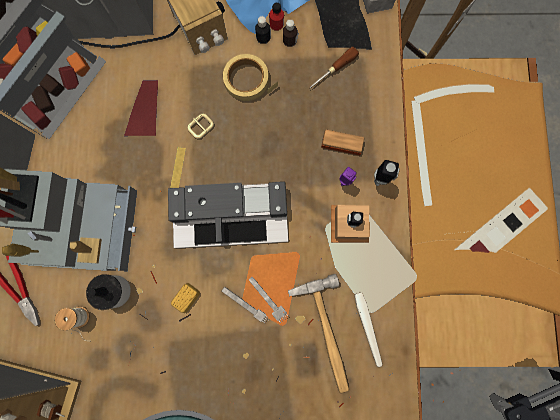

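Three things could be the pin. In the scene view they are the purple one at (313,183), the large black one at (333,165) and the small black one in the beech stand at (345,190). By the description it is the small black one in the stand. I'll check that in a close crop and measure the yaws at the same time.

Run:
```python
from h import *
ims=[]
for n,(x,y) in(("scene",(345,195)),("top",(354,220))):
    p=grab_frame(n); W=cloud(p); c=p["color"]
    ims.append(cv2.resize(c[y-25:y+25,x-25:x+25],(390,390),interpolation=cv2.INTER_CUBIC))
    x2,y2=(226,249) if n=="scene" else (230,203)
    def rect(m,name):
        q=W[m][:,:2]; 
        if len(q)<8: print(n,name,len(q)); return
        r=cv2.minAreaRect((q*1000).astype(np.float32)); print(n,name,len(q),np.round(r[0],1),np.round(r[1],1),round(r[2],1),"medz",np.nanmedian(W[m][:,2]).round(4))
    X,Y,Z=W[...,0],W[...,1],W[...,2]
    near=(abs(X-.515)<.06)&(abs(Y+.349)<.05)
    rect(near&(abs(Z-.05)<.006),"standtop"); rect(near&(Z>.094)&(Z<.112),"cap"); rect(near&(Z>.062)&(Z<.112),"handle")
    j=(abs(X-.55)<.13)&(abs(Y+.096)<.16)
    rect(j&(abs(Z-.06)<.004),"carriage"); rect(j&(Z>.03),"jigup")
    rect(j&(Z>.006)&(Z<.07),"jigall")
    for l in("carriage_bore","jig","pin_grip","pin_stand"):
        A=[w(p,r["xyz"]) for k in range(1) for r in tip_of(p,l)[:3]]
        print(l,np.round(A,4).tolist())
    for l in("pin","carriage_bore"):
        for r in silhouettes(p,l)[:3]:
            print(l,r["conf"],np.argwhere(r["mask"]).mean(0).round(),r["mask"].sum())
cv2.imwrite("pics/c1.png",np.hstack(ims))
```

```text
scene standtop 431 [ 513.8 -345.6] [67.3 66.8] 88.9 medz 0.051
scene cap 82 [ 512.9 -346.2] [21.3 22.6] 87.3 medz 0.1008
scene handle 245 [ 512.8 -343.8] [26.6 22.9] 85.2 medz 0.0874
scene carriage 1446 [531.4 -69.3] [117.2 115.2] 3.3 medz 0.0609
scene jigup 3783 [532.  -94.5] [118.9 241.2] 3.3 medz 0.0515
scene jigall 6819 [529.8 -94.8] [123.4 241.5] 3.3 medz 0.0378
carriage_bore [[0.5548, -0.045, 0.0573]]
jig [[0.5557, -0.0957, -0.0008], [0.5528, -0.0471, 0.0574], [0.6923, -0.3368, -0.0074]]
pin_grip [[0.5974, -0.3358, 0.0722], [0.6003, -0.408, 0.0933], [0.5111, -0.3484, 0.079]]
pin_stand [[0.515, -0.347, 0.0002]]
pin 0.87 [166. 332.] 613
pin 0.53 [184. 312.] 326
carriage_bore 0.58 [250. 239.] 2046
carriage_bore 0.24 [190. 344.] 294
top standtop 833 [ 514.1 -349.5] [64.7 64.6] 88.8 medz 0.0493
top cap 133 [ 513.6 -348.7] [20.9 21.2] 88.1 medz 0.0999
top handle 196 [ 513.3 -346.4] [25.5 21.9] 88.7 medz 0.0981
top carriage 1837 [532.1 -71.1] [114.  114.1] 2.6 medz 0.0591
top jigup 4165 [532.2 -96.8] [116.3 239.7] 2.8 medz 0.052
top jigall 7028 [530.2 -97. ] [120.5 239.8] 3.0 medz 0.0437
carriage_bore [[0.5568, -0.0454, 0.0607]]
jig [[0.5565, -0.0964, 0.0022], [0.5122, -0.3514, 0.0493]]
pin_grip [[0.5143, -0.3502, 0.0752], [0.6016, -0.3416, 0.0671]]
pin_stand [[0.5125, -0.3473, -0.0011]]
pin 0.76 [173. 386.] 478
pin 0.62 [177. 348.] 191
pin 0.53 [219. 355.] 202
carriage_bore 0.73 [204. 214.] 2222
carriage_bore 0.3 [214. 228.] 7283
```

View pics/c1.png

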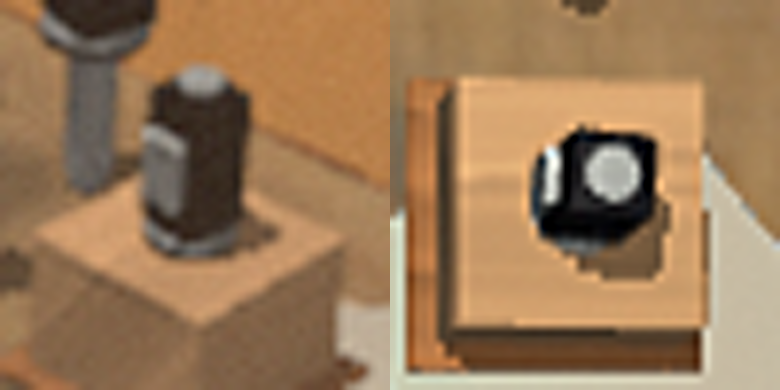

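The crop confirms it. The small black pin sits in the stand with its steel button facing world +y (left in the top view) and is only slightly turned. Moving above it.

Call:
{"method": "play_rows", "body": {"claw": [1, 1, 1, 1, 1, 1, 1, 1], "slide": [[0.0433, -0.0138, 0], [0.0433, -0.0138, 0], [0.0433, -0.0138, 0], [0.0433, -0.0138, 0], [0.0433, -0.0138, 0], [0.0433, -0.0138, 0], [0.0433, -0.0138, 0], [0.0433, -0.0138, 0]], "turn": [[0, 0, 0], [0, 0, 0], [0, 0, 0], [0, 0, 0], [0, 0, 0], [0, 0, 0], [0, 0, 0], [0, 0, 0]], "squeeze": 30}}

```text
time: 2.8
tool_pos: [0.5146, -0.347, 0.2055]
orientation: [[0.928, 0.373, 0.0], [0.373, -0.928, -0.0], [0.0, 0.0, -1.0]]
force: [0.7, -0.1, -0.1]
grip_width: 0.0942
```

Call:
{"method": "play_rows", "body": {"claw": [1, 1, 1, 1, 1], "slide": [[0, 0, 0], [0, 0, 0], [0, 0, 0], [0, 0, 0], [0, 0, 0]], "turn": [[0, 0, 8], [0, 0, 8], [0, 0, 8], [0, 0, 0], [0, 0, 0]]}}

```text
time: 3.42
tool_pos: [0.5135, -0.3479, 0.2054]
orientation: [[0.999, -0.033, -0.0], [-0.033, -0.999, 0.0], [-0.0, -0.0, -1.0]]
force: [-0.4, -0.1, 0.7]
grip_width: 0.0937
```

```bash
cat > st.py <<'E'
from h import *
s=read_state();R=np.array(s["orientation"])
print("t",round(s["time"],2),"pos",np.round(s["tool_pos"],4),"yaw",np.degrees(np.arctan2(R[1,0],R[0,0])).round(2),"zax",R[:,2].round(3),"F",np.round(s["force"],1),"T",np.round(s["torque"],2),"w",round(s["grip_width"],4),"q7",np.round(s["qpos"][6],1))
E
python3 st.py
python3 - <<'E'
from h import *
# bore: dark blob on carriage in both views
ims=[]
for n in("scene","top"):
    p=grab_frame(n); g=cv2.cvtColor(p["color"],cv2.COLOR_BGR2GRAY).astype(float); u,v=px(p,[.5535,-.0465,.06]).round().astype(int)
    q=g[v-9:v+10,u-9:u+10]; print(n,u,v); print(q[::1].astype(int)) if n=="top" else None
    ims.append(cv2.resize(p["color"][v-30:v+31,u-30:u+31],(390,390),interpolation=cv2.INTER_CUBIC))
    W=cloud(p)
    # carriage top only, away from finger side: y extent at x'>-20
    d=W-np.array([.555,-.0946,0]);a=np.radians(3); X=d[...,0]*np.cos(a)+d[...,1]*np.sin(a); Y=-d[...,0]*np.sin(a)+d[...,1]*np.cos(a);Z=W[...,2]
    m=(abs(Z-.06)<.004)&(X>-.025)&(X<.05)&(abs(Y)<.13); print("carr X",np.percentile(X[m],[1,99]).round(4),"Y",np.percentile(Y[m],[.5,99.5]).round(4))
    m=(Z>.006)&(Z<.07)&(abs(X)<.1)&(abs(Y)<.135); print("jig X",np.percentile(X[m],[.2,99.8]).round(4),"Y",np.percentile(Y[m],[.2,99.8]).round(4))
cv2.imwrite("pics/c2.png",np.hstack(ims))
E
```

```text
t 3.42 pos [ 0.5135 -0.3479  0.2054] yaw -1.88 zax [-0.  0. -1.] F [-0.4 -0.1  0.7] T [ 0.01 -0.02 -0.01] w 0.0937 q7 -61.9
scene 226 248
carr X [-0.0244  0.0349] Y [-0.0302  0.084 ]
jig X [-0.0858  0.0347] Y [-0.1175  0.1215]
top 201 201
[[111 112 115 113 113 114 114 115 114 115 115 115 114 115 113 114 113 114
  115]
 [116 117 116 119 118 114 114 115 116 114 115 112 113 115 114 114 113 115
  112]
 [115 115 114 113 114 116 113 114 116 115 115 115 114 116 117 114 116 116
  115]
 [117 118 116 115 117 116 114 114 116 116 114 115 112 112 112 112 112 113
  108]
 [111 113 112 113 111 112 113 114 112 113 110 115 112 113 114 112 111 111
  112]
 [114 116 114 115 114 115 118 117  86  88  76 100  97 117 114 113 112 112
  112]
 [116 115 115 115 115 119 116  89  41  44  44  41  33  97 117 112 113 112
  112]
 [114 115 114 113 115 119  90  52  26  39  86  80  59  39 114 114 114 115
  115]
 [115 115 115 116 117 123  77  24  40  86 117 161 159 129 102 114 114 116
  116]
 [115 116 117 115 117 123  55  21  83 121 157 255 255 241  92 113 116 116
  116]
 [118 118 116 114 117 121  70  25  98 109 255 254 255 216  92 113 113 112
  111]
 [114 114 114 113 117 119  97  44  90 154 255 255 254 116 108 115 114 115
  113]
 [116 115 117 116 116 119 122  84  94 255 255 255 113  95 113 115 116 115
  116]
 [116 117 116 116 117 115 117 116 103  73  80  81 109 113 114 112 114 114
  113]
 [115 114 114 113 113 115 115 113 112 113 111 112 111 113 110 112 111 112
  111]
 [113 114 111 112 111 111 113 113 112 112 112 112 113 113 112 112 111 112
  111]
 [112 114 113 113 115 114 118 114 114 114 116 114 116 115 115 115 116 113
  113]
 [117 116 115 115 116 115 115 113 112 114 114 111 112 112 111 110 107 105
  109]
 [111 111 111 112 112 112 111 109 111 112 112 110 112 113 111 111 113 115
  115]]
carr X [-0.0243  0.0344] Y [-0.0321  0.0811]
jig X [-0.0847  0.0347] Y [-0.1204  0.1182]
```

View pics/c2.png

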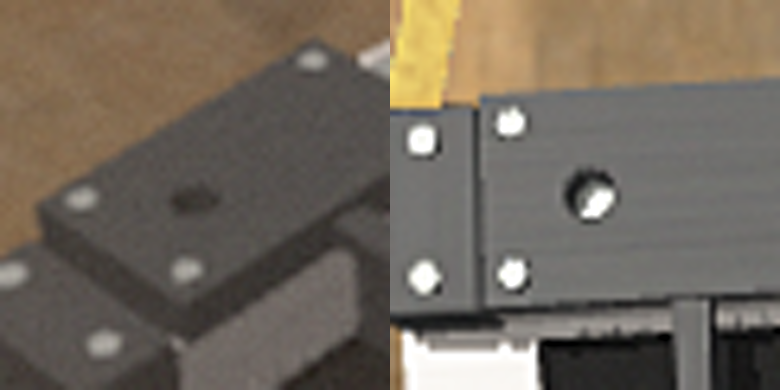

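The bore is clear in the top crop, centred at about pixel (202,201), which gives world (0.553, -0.0465). Descending to grasp the pin.

Call:
{"method": "play_rows", "body": {"claw": [1, 1, 1, 1, 1, 1, 1, 1], "slide": [[0, 0, 0.025], [0, 0, 0.025], [0, 0, 0.025], [0, 0, 0.025], [0, 0, 0.025], [0, 0, 0.0224], [0, 0, 0], [0, 0, 0]], "turn": [[0, 0, 0], [0, 0, 0], [0, 0, 0], [0, 0, 0], [0, 0, 0], [0, 0, 0], [0, 0, 0], [0, 0, 0]]}}

```text
time: 4.53
tool_pos: [0.5139, -0.3482, 0.0589]
orientation: [[0.999, -0.036, 0.001], [-0.036, -0.999, -0.0], [0.001, 0.0, -1.0]]
force: [-0.2, 0.1, 0.2]
grip_width: 0.094
```

Call:
{"method": "play_rows", "body": {"claw": [0, 0, 0, 0, 0, 0, 0, 0], "slide": [[0, 0, 0], [0, 0, 0], [0, 0, 0], [0, 0, 0], [0, 0, 0], [0, 0, 0], [0, 0, 0], [0, 0, 0]], "turn": [[0, 0, 0], [0, 0, 0], [0, 0, 0], [0, 0, 0], [0, 0, 0], [0, 0, 0], [0, 0, 0], [0, 0, 0]], "squeeze": 30}}

```text
time: 5.52
tool_pos: [0.5135, -0.348, 0.058]
orientation: [[0.999, -0.036, -0.0], [-0.036, -0.999, 0.0], [-0.0, -0.0, -1.0]]
force: [0.3, 0.1, -0.0]
grip_width: 0.0225
```

```bash
python3 st.py
```

```text
t 5.53 pos [ 0.5135 -0.348   0.058 ] yaw -2.07 zax [-0.  0. -1.] F [ 0.3  0.1 -0. ] T [-0.04 -0.03 -0.01] w 0.0225 q7 -62.8
```

Grip width is 22.5 mm, so the button is flush. Lifting.

Call:
{"method": "play_rows", "body": {"claw": [0, 0, 0, 0, 0, 0, 0, 0], "slide": [[0, 0, -0.005], [0, 0, -0.01], [0, 0, -0.02], [0, 0, -0.02], [0, 0, -0.02], [0, 0, -0.017], [0, 0, 0], [0, 0, 0]], "turn": [[0, 0, 0], [0, 0, 0], [0, 0, 0], [0, 0, 0], [0, 0, 0], [0, 0, 0], [0, 0, -5], [0, 0, 0]]}}

```text
time: 6.52
tool_pos: [0.5136, -0.348, 0.1508]
orientation: [[0.999, 0.051, 0.0], [0.051, -0.999, -0.0], [0.0, 0.0, -1.0]]
force: [0.1, 0.7, -1.4]
grip_width: 0.0225
```

Call:
{"method": "play_rows", "body": {"claw": [0, 0, 0, 0, 0, 0, 0, 0], "slide": [[0.0092, -0.0498, 0], [0.0092, -0.0498, 0], [0.0092, -0.0498, 0], [0.0092, -0.0498, 0], [0.0092, -0.0498, 0], [0.0092, -0.05, 0], [0, 0, 0], [0, 0, 0]], "turn": [[0, 0, 0], [0, 0, 0], [0, 0, 0], [0, 0, 0], [0, 0, 0], [0, 0, 0], [0, 0, 0], [0, 0, 0]]}}

```text
time: 7.52
tool_pos: [0.5533, -0.0471, 0.1501]
orientation: [[0.999, 0.05, -0.0], [0.05, -0.999, -0.0], [-0.0, 0.0, -1.0]]
force: [0.2, -0.2, -1.1]
grip_width: 0.0223
```

```bash
python3 st.py
python3 - <<'E'
from h import *
ims=[]
for n in("scene","top"):
    p=grab_frame(n); u,v=px(p,[.553,-.0465,.1]).round().astype(int)
    ims.append(cv2.resize(p["color"][v-40:v+41,u-40:u+41],(390,390),interpolation=cv2.INTER_CUBIC))
    for l in("pin","pin_tip","pin_grip"):
        for r in tip_of(p,l)[:4]:
            X=w(p,r["xyz"])
            if np.hypot(*(X[:2]-[.553,-.0465]))<.05: print(n,l,round(r["conf"],2),X.round(4))
cv2.imwrite("pics/c3.png",np.hstack(ims))
E
```

```text
t 7.53 pos [ 0.5533 -0.0471  0.1501] yaw 2.85 zax [-0. -0. -1.] F [ 0.2 -0.2 -1.1] T [-0.02  0.01  0.  ] w 0.0223 q7 -89.5
scene pin 0.93 [ 0.5517 -0.0468  0.1458]
scene pin_tip 0.76 [ 0.5518 -0.0467  0.1019]
scene pin_grip 0.69 [ 0.5535 -0.0453  0.1711]
```

View pics/c3.png

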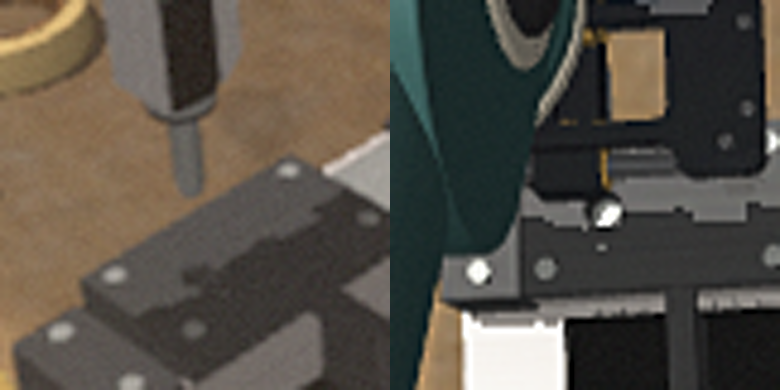

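The pin is held upright above the bore. I'll compare the tip with the bore in the scene camera alone, which cancels that camera's bias.

Run:
```python
from h import *
p=grab_frame("scene"); u,v=px(p,[.553,-.0465,.1]).round().astype(int)
K=np.array(p["camera_matrix"]);R=cv2.Rodrigues(np.array(p["rvec"],float))[0];C=w(p,[0,0,0])
def bp(u,v,z):
    d=R.T@np.linalg.inv(K)@[u,v,1]; return C+d*(z-C[2])/d[2]
g=cv2.cvtColor(p["color"],cv2.COLOR_BGR2GRAY).astype(int)
print(u,v,"tip@.1",bp(u-40.5+190/4.815+.5,v-40.5+192/4.815+.0,.1),"bore px guess",bp(226.5,249.3,.06))
# shank centre by rows from colour
print(g[v-10:v+3,u-8:u+9])
print("expected tip px",px(p,[.5533,-.0471,.1]),"bore nominal",px(p,[.553,-.0465,.06]))
print(g[241:257,216:240])
```

```text
225 232 tip@.1 [ 0.55395836 -0.04707311  0.1       ] bore px guess [ 0.55057393 -0.04476311  0.06      ]
[[114 113 118 101  94  95 101  97  87  91 105 117 113 114 116 119 117]
 [112 117 114  99  92 101 105  99  93  86 105 114 115 112 113 116 116]
 [114 114 117 101  91  93 103 104  91  84 105 117 114 113 115 114 119]
 [109 112 113 103  98  97 100  98  92  80 103 116 113 112 115 114 115]
 [112 111 113 109  98  95 100  95  91  82 102 115 114 114 115 113 114]
 [114 115 114 104 100  98  96  98  96  87  97 114 115 114 120 116 114]
 [116 116 111 107  98  98 102 104  94  82  90 114 117 120 115 114 112]
 [117 115 116 115 104  97  99  97  95  82  94 111 113 117 118 116 114]
 [113 111 117 115 107 102 101  99  99  88 100 113 116 116 115 113 102]
 [114 112 113 111 112 108  96  99  96  88 105 116 114 112 110  98  85]
 [111 113 113 109 116 106 101  98  97  98 110 115 109 104  93  89  81]
 [114 110 109 110 116 112 108 106 108 112 117 103  96  88  82  82  84]
 [117 117 113 113 111 112 116 115 111 109  97  87  80  81  81  82  85]]
expected tip px [224.68616651 231.52101032] bore nominal [226.44666388 
[... 514 characters left out ...]
56 56 55 60 52 55 54 56]
 [88 84 86 83 87 85 80 66 61 64 57 53 65 70 59 51 53 53 53 56 55 57 50 53]
 [84 89 83 84 85 86 69 55 56 54 58 58 61 63 56 58 51 53 58 58 62 54 52 55]
 [84 87 86 82 87 84 73 54 54 54 58 57 60 64 59 53 54 49 56 55 52 55 59 53]
 [83 88 84 85 86 89 84 76 73 67 64 57 55 59 55 48 50 54 51 55 56 57 57 54]
 [87 84 87 85 82 88 85 87 86 86 70 56 56 59 58 64 64 56 55 56 57 55 54 58]
 [87 87 88 85 90 85 87 76 75 70 64 54 58 53 52 68 62 53 59 57 61 58 57 57]
 [85 91 85 88 86 78 69 62 50 52 53 56 57 52 53 59 51 53 55 57 54 59 54 56]
 [81 74 71 71 73 65 55 51 55 58 53 58 54 59 56 56 52 58 55 54 58 53 52 57]
 [64 54 54 57 59 51 59 58 58 53 55 57 54 55 54 56 55 58 54 52 58 59 53 53]]
```

Call:
{"method": "play_rows", "body": {"claw": [0, 0, 0, 0, 0, 0], "slide": [[-0.0013, -0.0009, 0.01], [0, 0, 0.015], [0, 0, 0.01], [0, 0, 0.003], [0, 0, 0], [0, 0, 0]], "turn": [[0, 0, 0], [0, 0, 0], [0, 0, 0], [0, 0, 0], [0, 0, 0], [0, 0, 0]]}}

```text
time: 8.72
tool_pos: [0.5523, -0.0457, 0.1124]
orientation: [[0.999, 0.051, 0.001], [0.051, -0.999, -0.0], [0.001, 0.0, -1.0]]
force: [0.3, 0.1, -1.5]
grip_width: 0.022
```

Call:
{"method": "play_rows", "body": {"claw": [0, 0, 0, 0, 0], "slide": [[0, 0, 0.001], [0, 0, 0.001], [0, 0, 0.001], [0, 0, 0.001], [0, 0, 0]], "turn": [[0, 0, 0], [0, 0, 0], [0, 0, 0], [0, 0, 0], [0, 0, 0]]}}

```text
time: 9.35
tool_pos: [0.5519, -0.0457, 0.1079]
orientation: [[0.999, 0.051, -0.0], [0.051, -0.999, 0.0], [-0.0, -0.0, -1.0]]
force: [-0.8, -0.1, -0.2]
grip_width: 0.0222
```

Call:
{"method": "play_rows", "body": {"claw": [0, 0, 0, 0], "slide": [[0, 0, 0.001], [0, 0, 0.001], [0, 0, 0], [0, 0, 0]], "turn": [[0, 0, 0], [0, 0, 0], [0, 0, 0], [0, 0, 0]]}}

```text
time: 9.85
tool_pos: [0.552, -0.0457, 0.1061]
orientation: [[0.999, 0.051, 0.0], [0.051, -0.999, 0.0], [0.0, -0.0, -1.0]]
force: [-0.4, -1.3, -1.2]
grip_width: 0.0224
```

The nose is 4 mm into the bore with no force. Continuing down.

Call:
{"method": "play_rows", "body": {"claw": [0, 0, 0, 0, 0, 0], "slide": [[0, 0, 0.0015], [0, 0, 0.0015], [0, 0, 0.0015], [0, 0, 0.0015], [0, 0, 0], [0, 0, 0]], "turn": [[0, 0, 0], [0, 0, 0], [0, 0, 0], [0, 0, 0], [0, 0, 0], [0, 0, 0]]}}

```text
time: 10.6
tool_pos: [0.552, -0.0457, 0.1001]
orientation: [[0.999, 0.051, -0.0], [0.051, -0.999, 0.0], [-0.0, -0.0, -1.0]]
force: [-0.3, 0.0, -1.6]
grip_width: 0.0221
```

Call:
{"method": "play_rows", "body": {"claw": [0, 0, 0, 0, 0], "slide": [[0, 0, 0.001], [0, 0, 0.001], [0, 0, 0.001], [0, 0, 0], [0, 0, 0]], "turn": [[0, 0, 0], [0, 0, 0], [0, 0, 0], [0, 0, 0], [0, 0, 0]]}}

```text
time: 11.22
tool_pos: [0.552, -0.0457, 0.097]
orientation: [[0.999, 0.051, -0.0], [0.051, -0.999, 0.0], [-0.0, -0.0, -1.0]]
force: [0.1, -1.6, -0.6]
grip_width: 0.0225
```

```bash
python3 st.py
```

```text
t 11.22 pos [ 0.552  -0.0457  0.097 ] yaw 2.93 zax [-0.  0. -1.] F [ 0.1 -1.6 -0.6] T [ 0.05  0.02 -0.04] w 0.0225 q7 -90.5
```

Call:
{"method": "play_rows", "body": {"claw": [0, 0, 0, 0, 0], "slide": [[0, 0, 0.001], [0, 0, 0.001], [0, 0, 0.001], [0, 0, 0], [0, 0, 0]], "turn": [[0, 0, 0], [0, 0, 0], [0, 0, 0], [0, 0, 0], [0, 0, 0]]}}

```text
time: 11.85
tool_pos: [0.552, -0.0457, 0.094]
orientation: [[0.999, 0.051, -0.0], [0.051, -0.999, 0.0], [-0.0, -0.0, -1.0]]
force: [1.0, 1.0, -2.1]
grip_width: 0.0224
```

Call:
{"method": "play_rows", "body": {"claw": [0, 0, 0], "slide": [[0, 0, 0.0005], [0, 0, 0.0], [0, 0, 0]], "turn": [[0, 0, 0], [0, 0, 0], [0, 0, 0]]}}

```text
time: 12.22
tool_pos: [0.5521, -0.0457, 0.0938]
orientation: [[0.999, 0.051, 0.0], [0.051, -0.999, 0.0], [0.0, -0.0, -1.0]]
force: [-2.0, 0.8, 5.2]
grip_width: 0.0219
```

The nose touches the bar lightly, at about 6 N. The first 7 mm cannot reach the hole, so I'll slide that now.

Call:
{"method": "play_rows", "body": {"claw": [0, 0, 0, 0, 0, 0, 0, 0], "slide": [[0, 0.001, 0], [0, 0.001, 0], [0, 0.001, 0], [0, 0.001, 0], [0, 0.001, 0], [0, 0.001, 0], [0, 0.0, 0], [0, 0, 0]], "turn": [[0, 0, 0], [0, 0, 0], [0, 0, 0], [0, 0, 0], [0, 0, 0], [0, 0, 0], [0, 0, 0], [0, 0, 0]]}}

```text
time: 13.22
tool_pos: [0.5526, -0.051, 0.0938]
orientation: [[0.999, 0.052, 0.0], [0.052, -0.999, 0.001], [0.001, -0.001, -1.0]]
force: [-1.0, 4.6, 5.7]
grip_width: 0.0224
```

```bash
python3 st.py
```

```text
t 13.22 pos [ 0.5526 -0.051   0.0938] yaw 2.96 zax [ 0.     0.001 -1.   ] F [-1.   4.6  5.7] T [ 1.35  0.25 -0.02] w 0.0224 q7 -89.9
```

Call:
{"method": "play_rows", "body": {"claw": [0, 0, 0, 0, 0], "slide": [[0, 0.001, 0], [0, 0.001, 0], [0, 0.001, 0], [0, 0, 0], [0, 0, 0]], "turn": [[0, 0, 0], [0, 0, 0], [0, 0, 0], [0, 0, 0], [0, 0, 0]]}}

```text
time: 13.85
tool_pos: [0.5528, -0.054, 0.0938]
orientation: [[0.999, 0.052, 0.001], [0.052, -0.999, 0.001], [0.001, -0.001, -1.0]]
force: [-1.0, 4.6, 5.4]
grip_width: 0.0228
```

Call:
{"method": "play_rows", "body": {"claw": [0, 0, 0, 0, 0, 0], "slide": [[0, 0.001, 0], [0, 0.001, 0], [0, 0.001, 0], [0, 0.001, 0], [0, 0, 0], [0, 0, 0]], "turn": [[0, 0, 0], [0, 0, 0], [0, 0, 0], [0, 0, 0], [0, 0, 0], [0, 0, 0]]}}

```text
time: 14.6
tool_pos: [0.553, -0.0579, 0.0938]
orientation: [[0.999, 0.052, 0.001], [0.052, -0.999, 0.001], [0.001, -0.001, -1.0]]
force: [-0.7, 4.1, 5.1]
grip_width: 0.0221
```

Call:
{"method": "play_rows", "body": {"claw": [0, 0, 0, 0, 0, 0], "slide": [[0, 0.001, 0], [0, 0.001, 0], [0, 0.001, 0], [0, 0.001, 0], [0, 0, 0], [0, 0, 0]], "turn": [[0, 0, 0], [0, 0, 0], [0, 0, 0], [0, 0, 0], [0, 0, 0], [0, 0, 0]]}}

```text
time: 15.35
tool_pos: [0.5531, -0.062, 0.0938]
orientation: [[0.999, 0.052, 0.0], [0.052, -0.999, 0.001], [0.001, -0.001, -1.0]]
force: [-1.2, 4.7, 5.0]
grip_width: 0.0226
```

Call:
{"method": "play_rows", "body": {"claw": [0, 0, 0, 0, 0, 0], "slide": [[0, 0.001, 0], [0, 0.001, 0], [0, 0.001, 0], [0, 0.001, 0], [0, 0, 0], [0, 0, 0]], "turn": [[0, 0, 0], [0, 0, 0], [0, 0, 0], [0, 0, 0], [0, 0, 0], [0, 0, 0]]}}

```text
time: 16.1
tool_pos: [0.5531, -0.0669, 0.0934]
orientation: [[0.999, 0.051, -0.0], [0.051, -0.999, -0.0], [-0.0, 0.0, -1.0]]
force: [0.7, 0.6, -1.7]
grip_width: 0.0226
```

The vertical force vanished and z dropped, so the nose is over the hole. Lowering gently and using the side force to centre.

Call:
{"method": "play_rows", "body": {"claw": [0, 0, 0, 0], "slide": [[0, 0.0005, 0.0005], [0, 0.0005, 0.0005], [0, 0, 0], [0, 0, 0]], "turn": [[0, 0, 0], [0, 0, 0], [0, 0, 0], [0, 0, 0]]}}

```text
time: 16.6
tool_pos: [0.5531, -0.0677, 0.0924]
orientation: [[0.999, 0.051, -0.0], [0.051, -0.999, 0.0], [-0.0, -0.0, -1.0]]
force: [1.2, 0.9, -1.3]
grip_width: 0.0225
```

Call:
{"method": "play_rows", "body": {"claw": [0, 0, 0, 0, 0, 0], "slide": [[0, 0, 0.0007], [0, 0, 0.0007], [0, 0, 0.0006], [0, 0, 0], [0, 0, 0], [0, 0, 0]], "turn": [[0, 0, 0], [0, 0, 0], [0, 0, 0], [0, 0, 0], [0, 0, 0], [0, 0, 0]]}}

```text
time: 17.35
tool_pos: [0.5531, -0.0676, 0.0905]
orientation: [[0.999, 0.051, -0.0], [0.051, -0.999, 0.0], [-0.0, -0.0, -1.0]]
force: [-0.1, 0.6, -2.7]
grip_width: 0.0224
```

```bash
python3 st.py
```

```text
t 17.35 pos [ 0.5531 -0.0676  0.0905] yaw 2.93 zax [-0.  0. -1.] F [-0.1  0.6 -2.7] T [ 0.23 -0.23  0.1 ] w 0.0224 q7 -88.2
```

Call:
{"method": "play_rows", "body": {"claw": [0, 0, 0, 0, 0, 0], "slide": [[0, 0, 0.0005], [0, 0, 0.0005], [0, 0, 0.0005], [0, 0, 0.0005], [0, 0, 0], [0, 0, 0]], "turn": [[0, 0, 0], [0, 0, 0], [0, 0, 0], [0, 0, 0], [0, 0, 0], [0, 0, 0]]}}

```text
time: 18.1
tool_pos: [0.5532, -0.0677, 0.0886]
orientation: [[0.999, 0.051, 0.0], [0.051, -0.999, -0.0], [0.0, 0.0, -1.0]]
force: [1.8, 0.1, 0.1]
grip_width: 0.0223
```

Call:
{"method": "play_rows", "body": {"claw": [0, 0, 0, 0], "slide": [[0, 0, 0.0005], [0, 0, 0.0005], [0, 0, 0], [0, 0, 0]], "turn": [[0, 0, 0], [0, 0, 0], [0, 0, 0], [0, 0, 0]]}}

```text
time: 18.6
tool_pos: [0.5532, -0.0678, 0.0875]
orientation: [[0.999, 0.051, 0.0], [0.051, -0.999, -0.0], [0.0, 0.0, -1.0]]
force: [1.6, -2.0, 0.4]
grip_width: 0.0222
```

```bash
python3 st.py
```

```text
t 18.6 pos [ 0.5532 -0.0678  0.0875] yaw 2.92 zax [ 0. -0. -1.] F [ 1.6 -2.   0.4] T [-0.61 -0.67  0.05] w 0.0222 q7 -88.3
```

The bar pushes the tool about 2 N towards -y and 1.6 N towards +x. I'll follow that before going lower.

Call:
{"method": "play_rows", "body": {"claw": [0, 0, 0, 0, 0], "slide": [[0.0003, 0.0005, 0], [0, 0, 0.0005], [0, 0, 0.0005], [0, 0, 0], [0, 0, 0]], "turn": [[0, 0, 0], [0, 0, 0], [0, 0, 0], [0, 0, 0], [0, 0, 0]]}}

```text
time: 19.23
tool_pos: [0.5534, -0.0681, 0.0864]
orientation: [[0.999, 0.051, -0.0], [0.051, -0.999, 0.0], [-0.0, -0.0, -1.0]]
force: [1.3, -1.1, -1.4]
grip_width: 0.0224
```

```bash
python3 st.py
```

```text
t 19.23 pos [ 0.5534 -0.0681  0.0864] yaw 2.93 zax [-0.  0. -1.] F [ 1.3 -1.1 -1.4] T [-0.16 -0.35 -0.03] w 0.0224 q7 -88.2
```

Call:
{"method": "play_rows", "body": {"claw": [0, 0, 0, 0, 0], "slide": [[0.0003, 0.0003, 0], [0, 0, 0.0007], [0, 0, 0.0007], [0, 0, 0.0006], [0, 0, 0]], "turn": [[0, 0, 0], [0, 0, 0], [0, 0, 0], [0, 0, 0], [0, 0, 0]]}}

```text
time: 19.85
tool_pos: [0.5537, -0.0683, 0.0845]
orientation: [[0.999, 0.051, -0.0], [0.051, -0.999, 0.0], [-0.0, -0.0, -1.0]]
force: [-0.7, 1.7, -1.7]
grip_width: 0.0224
```

```bash
python3 st.py
```

```text
t 19.85 pos [ 0.5537 -0.0683  0.0845] yaw 2.94 zax [-0.  0. -1.] F [-0.7  1.7 -1.7] T [ 0.37  0.05 -0.01] w 0.0224 q7 -88.3
```

Clear of both walls and the shank is past the taper. Pushing on down.

Call:
{"method": "play_rows", "body": {"claw": [0, 0, 0, 0, 0, 0, 0, 0], "slide": [[0, 0, 0.0007], [0, 0, 0.0008], [0, 0, 0.0008], [0, 0, 0.0008], [0, 0, 0.0008], [0, 0, 0.0008], [0, 0, 0.0008], [0, 0, 0]], "turn": [[0, 0, 0], [0, 0, 0], [0, 0, 0], [0, 0, 0], [0, 0, 0], [0, 0, 0], [0, 0, 0], [0, 0, 0]]}}

```text
time: 20.85
tool_pos: [0.5537, -0.0684, 0.0789]
orientation: [[0.999, 0.051, -0.0], [0.051, -0.999, 0.0], [-0.0, -0.0, -1.0]]
force: [0.3, 2.4, -3.0]
grip_width: 0.0221
```

```bash
python3 st.py
```

```text
t 20.85 pos [ 0.5537 -0.0684  0.0789] yaw 2.93 zax [-0.  0. -1.] F [ 0.3  2.4 -3. ] T [ 0.41 -0.01  0.02] w 0.0221 q7 -88.4
```

Small +y push, so I'll ease 0.2 mm that way and continue.

Call:
{"method": "play_rows", "body": {"claw": [0, 0, 0, 0, 0, 0, 0, 0], "slide": [[0, -0.0002, 0.001], [0, 0, 0.001], [0, 0, 0.001], [0, 0, 0.001], [0, 0, 0.001], [0, 0, 0.001], [0, 0, 0.001], [0, 0, 0]], "turn": [[0, 0, 0], [0, 0, 0], [0, 0, 0], [0, 0, 0], [0, 0, 0], [0, 0, 0], [0, 0, 0], [0, 0, 0]]}}

```text
time: 21.85
tool_pos: [0.5537, -0.0683, 0.0719]
orientation: [[0.999, 0.051, -0.0], [0.051, -0.999, 0.0], [-0.0, -0.0, -1.0]]
force: [-0.7, -1.0, -1.5]
grip_width: 0.0224
```

```bash
python3 st.py
```

```text
t 21.85 pos [ 0.5537 -0.0683  0.0719] yaw 2.93 zax [-0.  0. -1.] F [-0.7 -1.  -1.5] T [-0.12  0.04 -0.01] w 0.0224 q7 -88.5
```

Call:
{"method": "play_rows", "body": {"claw": [0, 0, 0, 0, 0], "slide": [[0, 0, 0.001], [0, 0, 0.001], [0, 0, 0.001], [0, 0, 0], [0, 0, 0]], "turn": [[0, 0, 0], [0, 0, 0], [0, 0, 0], [0, 0, 0], [0, 0, 0]]}}

```text
time: 22.48
tool_pos: [0.5537, -0.0683, 0.069]
orientation: [[0.999, 0.051, -0.0], [0.051, -0.999, 0.0], [-0.0, -0.0, -1.0]]
force: [-0.2, -0.3, -2.3]
grip_width: 0.022
```

Call:
{"method": "play_rows", "body": {"claw": [0, 0, 0, 0], "slide": [[0, 0, 0.0005], [0, 0, 0.0005], [0, 0, 0], [0, 0, 0]], "turn": [[0, 0, 0], [0, 0, 0], [0, 0, 0], [0, 0, 0]]}}

```text
time: 22.98
tool_pos: [0.5538, -0.0682, 0.068]
orientation: [[0.999, 0.051, 0.0], [0.051, -0.999, 0.0], [0.0, -0.0, -1.0]]
force: [0.2, -1.2, -1.9]
grip_width: 0.0221
```

```bash
python3 st.py
```

```text
t 22.98 pos [ 0.5538 -0.0682  0.068 ] yaw 2.93 zax [ 0.  0. -1.] F [ 0.2 -1.2 -1.9] T [-0.23  0.01 -0.01] w 0.0221 q7 -88.6
```

Call:
{"method": "play_rows", "body": {"claw": [0, 0, 0, 0, 0], "slide": [[0, 0, 0.0005], [0, 0, 0.0005], [0, 0, 0.0003], [0, 0, 0], [0, 0, 0]], "turn": [[0, 0, 0], [0, 0, 0], [0, 0, 0], [0, 0, 0], [0, 0, 0]]}}

```text
time: 23.6
tool_pos: [0.5538, -0.0682, 0.0669]
orientation: [[0.999, 0.051, 0.0], [0.051, -0.999, -0.0], [0.0, 0.0, -1.0]]
force: [-2.8, -1.4, 5.4]
grip_width: 0.0221
```

```bash
python3 st.py
```

```text
t 23.6 pos [ 0.5538 -0.0682  0.0669] yaw 2.93 zax [ 0. -0. -1.] F [-2.8 -1.4  5.4] T [-0.24  0.55 -0.06] w 0.0221 q7 -88.6
```

The collar is seated at about 6.5 N. Releasing, then rising straight up.

Call:
{"method": "play_rows", "body": {"claw": [0.35, 0.7, 0.7, 0.7, 0.7, 0.7], "slide": [[0, 0, 0], [0, 0, 0], [0, 0, 0], [0, 0, 0], [0, 0, 0], [0, 0, 0]], "turn": [[0, 0, 0], [0, 0, 0], [0, 0, 0], [0, 0, 0], [0, 0, 0], [0, 0, 0]]}}

```text
time: 24.35
tool_pos: [0.5538, -0.0682, 0.0667]
orientation: [[0.999, 0.051, -0.0], [0.051, -0.999, 0.0], [-0.0, -0.0, -1.0]]
force: [0.4, -0.5, -0.0]
grip_width: 0.0656
```

Call:
{"method": "play_rows", "body": {"claw": [0.7, 0.7, 0.7, 0.7, 0.7, 0.7, 0.7, 0.7], "slide": [[0, 0, -0.01], [0, 0, -0.02], [0, 0, -0.03], [0, 0, -0.03], [0, 0, -0.03], [-0.05, 0, -0.03], [-0.06, 0, 0], [-0.06, 0, 0]], "turn": [[0, 0, 0], [0, 0, 0], [0, 0, 0], [0, 0, 0], [0, 0, 0], [0, 0, 0], [0, 0, 0], [0, 0, 0]]}}

```text
time: 25.35
tool_pos: [0.3823, -0.0769, 0.2174]
orientation: [[0.999, 0.051, 0.001], [0.051, -0.999, -0.0], [0.001, 0.0, -1.0]]
force: [1.4, -1.3, 0.9]
grip_width: 0.066
```

```bash
python3 st.py
python3 - <<'E'
from h import *
ims=[]
for n in("scene","top"):
    p=grab_frame(n); u,v=px(p,[.554,-.068,.085]).round().astype(int)
    ims.append(cv2.resize(p["color"][v-35:v+36,u-35:u+36],(390,390),interpolation=cv2.INTER_CUBIC))
    W=cloud(p); m=(np.hypot(W[...,0]-.554,W[...,1]+.068)<.03)&(W[...,2]>.1)&(W[...,2]<.13); print(n,m.sum(),np.nanmedian(W[m],0).round(4))
    for l in("pin","pin_grip","beeswax","buckle","sanding_block","carriage_bore"):
        for r in tip_of(p,l)[:4]:
            X=w(p,r["xyz"])
            if "pin" not in l or np.hypot(*(X[:2]-[.554,-.068]))<.05: print(n,l,round(r["conf"],2),X.round(4))
cv2.imwrite("pics/c4.png",np.hstack(ims))
E
```

```text
t 25.35 pos [ 0.3823 -0.0769  0.2174] yaw 2.94 zax [ 0.001 -0.    -1.   ] F [ 1.4 -1.3  0.9] T [ 0.03  0.02 -0.03] w 0.066 q7 -79.8
scene 140 [ 0.5493 -0.0648  0.1096]
scene pin 0.71 [ 0.5504 -0.0674  0.0599]
scene pin_grip 0.74 [ 0.553  -0.0656  0.0889]
scene beeswax 0.79 [ 0.3635 -0.0083  0.    ]
scene buckle 0.77 [ 0.7313 -0.0294 -0.0015]
scene buckle 0.62 [ 0.3629 -0.0094  0.0015]
scene sanding_block 0.64 [ 0.6928 -0.333  -0.0046]
top 141 [ 0.5537 -0.0716  0.1091]
top pin 0.67 [ 0.556  -0.0727  0.0584]
top pin_grip 0.61 [ 0.5571 -0.074   0.0791]
top buckle 0.52 [ 0.7283 -0.0298 -0.0038]
top sanding_block 0.66 [ 0.689  -0.3385 -0.0054]
top carriage_bore 0.74 [ 0.5569 -0.071   0.0645]
```

View pics/c4.png

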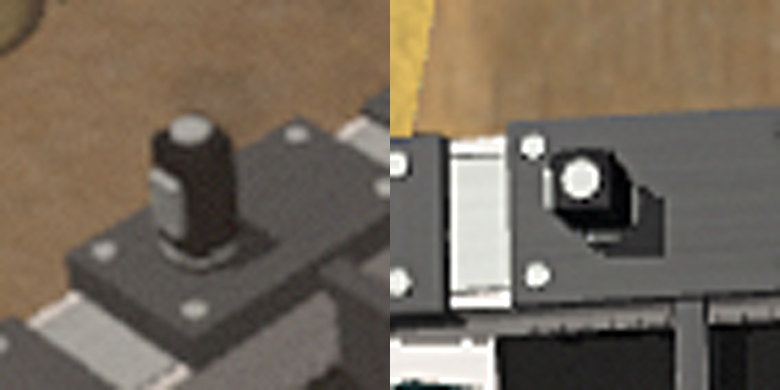

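The last crop shows the pin upright in the bore with its collar on the carriage and the button standing out. The carriage has moved away from the +y block. The cap top reads 109 mm; the same cameras read 3 mm low at the stand, so that fits a seated collar. Handing in.

```bash
python3 -c "from bench import *;print(finish_job())"
```

```text
the job is handed in; nothing more can be done
None
```

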